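Close a spring-loaded test cell with its keyed collar

ROBOT

A 6-joint arm with a two-finger parallel gripper is mounted at the origin on a cart in front of the work surface, level with it; the furniture and walls round the work are solid. World frame = base frame: x ahead of the robot, y to its left, z up, the work surface at z = 0. Lengths are in mm, angles in rad, forces in N, time in s.
With the tool pointing down it reaches from about 375 to 750 mm from the base axis. Payload 9 kg.
Tool frame: the origin (TCP) lies on the front face of the gripper's body, between the roots of the fingers; the fingertips stand 73 mm ahead of it and the grasp point (between the pads) lies 54 mm ahead of it (ctrl.tips_ahead is the distance from the TCP to the fingertips, in mm); z points along the fingers, y is the line along which they close (so a half turn about z gives the same grasp; the last joint's range is limited). The gripper opens to 85 mm and grips with 20 to 120 N. Pads are 22 mm wide; open, the fingers measure 114 mm over their backs; the gripper's body (76 mm by 85 mm) begins 54 mm behind the grasp point. The pads swing forward as they close: fully open they stand 13 mm farther back than shut.
Start: joints at [-1.536, 0.104, 0.097, 1.564, 0, 1.353], TCP at [150.078, -580.952, 303.931] pointing down, gripper open.
Joint ranges: [-2.99, 2.99], [-0.84, 1.86], [-1.1, 1.16], [-1.84, 2.11], [-1.51, 1.56], [-3.14, 3.14]. Speed limits (rad/s): [2.22, 2.22, 2.57, 3.14, 3.14, 3.14].

INTERFACE

Orientations are given as a rotation vector (axis times angle).
In Python, from station import status, read_camera, ctrl, regions_of gives the robot as it stands.
- The arm moves only by the shell command python3 -m inch 'ROWS' [FORCE]. ROWS is JSON, a list that holds one entry, the list of rows, each a list of 7 numbers: the turn, a rotation vector about the tool's x, y, z in rad, then the shift along the tool's x, y, z in m, then the finger opening in m, from 0 to 0.0854. In form: [[[rx, ry, rz, tx, ty, tz, grip], ...]]. A call has 1 to 12 rows; each row shifts and turns the commanded pose from where the row before left it, along the tool's axes as they then stand; what a row does not reach is not made up. A row lasts 1/10 s, in which the tool goes at most 50 mm and 8.59 degrees, less where a joint would pass 70% of its speed; a pose out of reach is approached as far as the arm can. A call is refused whole if a number of a shift passes 0.05 or a number of a turn 0.15, either way. A call with a gripper value outside its range is refused whole. The fingers move at their own pace and stop on an object; FORCE is the grip in N (left out, the last holds). Time passes only in rows, so rows that do not move let the fingers close. It gives the time, the measured TCP pose, the force, the opening and the grip force at its end, in the units of the state.
- status.observe(): the state, without advancing time (a new reading comes with each control period).
- read_camera(name): name is "scene" or "top" or "wrist"; returns a dict with "image" (400x640x3 uint8, red, green, blue), "camera_matrix" (3x3 intrinsics, pixels), "extrinsics" (4x4, takes a point from world to camera coordinates); the wrist camera has in their place "mount" (4x4, takes a point from camera to tool coordinates, whose origin is the TCP and whose axes are the flange's). Camera axes: x right, y down, z forward; pixel columns grow to the right and rows downward; lengths in mm; the calibration is good to about 2 mm. A picture is of the moment at which its call begins: read the wrist's pose just before it. There is no depth.
- ctrl.finish_job(): hands the job in; it is judged then, once.
Trained networks look in a picture, given as the dict that the camera call returned (one of the last four; its "shot" number tells which), for a name from the list of things; names that differ only in an ending like _2 or _b are one class to them, and where a whole thing is asked for, a point or a joint stands for the part that bears it (a point fixed in the world has none). Each returns a list of dicts, best first, with "confidence" (0 to 1); they miss things now and then, are a little off and sometimes report something else, mostly with a low value. They report only what shows in the picture. A call takes as long as a camera call. They do not tell look-alikes from the thing itself.
- regions_of(picture, query): "mask" (400x640 bool, what is visible of it) and "bbox" ([centre column, centre row, width, height] in pixels, round what is visible of it).
The state is a dict: "t": time; "joint_pos": joint angles; "qvel": joint speeds; "effort": joint torques, N m; "tool_pos": TCP position; "eef_rot": TCP orientation; "contact_force": force on the tool from outside, world axes, zero at the start; "moment": the same for the moment, N m; "gripper_width": finger opening in mm; "gripper_force": force on a finger pad.
Only numpy, scipy, OpenCV 4.12 (cv2) and the standard library are available. Lean on these libraries where they do the work, as an engineer would, in place of code of your own. Each camera call takes 0.05 s, during which the arm holds its last target. There are 200 camera calls.

TASK

Close the small test cell on the bench: set the current collector, stud up, in the mouth of the cell body and let it go, then put the knurled collar over it. Turn the collar until the keyways hidden in its bore drop over the pins of the cell body, and push it fully home against the spring. Finish still gripping the collar and holding it pushed home, so that the contact reading can be taken; leave everything else on the bench where it is.

Things in the scene. Friction and masses are not known exactly. Their poses are not given: they have to be found in the camera images.
- cell_body: the cell body, fixed: round aluminium flange 86 mm across, 12 mm high (a brass terminal, 17 mm long, 10 mm high, stands out at +x), with an upright steel tube at its centre: outer diameter 35 mm, inner 30 mm, top at 47 mm, chamfered mouth. Three pins, 5 mm thick, 120 degrees apart, stand out 5 mm from the tube, upper sides at 28 mm; where they point is not told. Origin: tube axis at bench level, z up
- cell_mouth (a point): centre of the mouth of the tube, at the level of its top rim, 47 mm above the bench
- follower (a joint): travel of the white sprung piston in the tube: 0 at rest (its top 5 mm below the rim), grows downward in m, at most 0.006. It pushes back with 4 N at 0, rising by 1.4 N per mm to 11 N at 0.005, where the collar is home
- collector: the current collector, loose, 60 g: steel disc 27.6 mm across, 10 mm thick, bottom edge bevelled, with an upright brass stud 10 mm in diameter on top, 34 mm high in all. It fits the mouth with 1.2 mm play all round; on the follower its underside is 42 mm above the bench, 5 mm below the rim. Origin: centre of the underside, z up along the stud
- collar: the collar, loose, about 150 g, standing right way up: knurled aluminium sleeve, outer diameter 56 mm, 36 mm high. Bore 38.5 mm, open at the bottom, 31 mm deep; on top an inward lip 5 mm thick with an 18 mm hole that the stud passes. Three keyways, 120 degrees apart, 9 mm wide, run up inside the bore from the bottom; where they lie in this frame is not told. Origin: centre of the underside, z up
- collar_top (a point): centre of the collar's top. Off the keyways the collar rests on the pins, top at 64 mm, underside at 28 mm above the bench. Keyways over the pins (within 5 degrees), it sinks: free for 7 mm, then the lip meets the collector, and the last 5 mm press it down against the spring, until the lip stands on the rim: top at 52 mm, underside at 16 mm. Let go, it springs up again
- end_plate: bystander: square steel plate 92x92x11 mm, lying flat; leave it alone
- caliper: bystander: steel vernier caliper, 222 mm long, lying flat; leave it alone
- tape_roll: bystander: roll of black tape, 93 mm across, 19 mm high; leave it alone
- marker_1: bystander: felt marker, 132 mm long, lying; leave it alone
- tweezers: bystander: steel tweezers, 130 mm long, lying flat; leave them alone
- spanner: bystander: small steel open-ended spanner, 128 mm long, lying flat; leave it alone
- petri_dish: bystander: clear petri dish, 89 mm across, 14 mm high; leave it alone
- vial: bystander: sample vial with black cap, 27 mm across, 50 mm high, standing; leave it alone
Not all that is in view belongs to the job. Of the things that look like the collar, take the one that is nearest to the robot's base at the start.

How it is judged:
By the outcome, as a careful person would: the job done as asked, in the order asked, and still so for the second after the job is handed in, while the arm keeps its last pose, push and grip.
It also fails if it takes over 64 s, if anything falls off the work surface, if the arm or the gripper's body presses on something with over 40 N, if the wrist force passes 120 N, or if a joint passes its speed limit or range.

## Working session

There is one attempt and no reset: what is moved stays moved. The work goes in short steps, Python scripts to look and compute and a shell command to move; the robot and the scene stay as the last step left them, time stands still between calls to the robot, and variables do not carry over. Pictures are saved under pics/ and viewed, at most 14 in all, crops included, and the job is handed in when it is done.

```bash
ls; mkdir -p pics; cat > h.py <<'E'
import numpy as np, cv2
from scipy.spatial.transform import Rotation as R
from station import status, read_camera, ctrl, regions_of
def cam(p, s=None):
    K=np.array(p["camera_matrix"])
    if "extrinsics" in p: 
        E=np.array(p["extrinsics"]); return K,E
    T=np.eye(4); T[:3,:3]=R.from_rotvec(s["eef_rot"]).as_matrix(); T[:3,3]=s["tool_pos"]
    return K,np.linalg.inv(T@np.array(p["mount"]))
def back(K,E,uv,z):
    d=np.linalg.inv(K)@[uv[0],uv[1],1]; Rt=E[:3,:3].T; o=-Rt@E[:3,3]; d=Rt@d
    return o+d*(z-o[2])/d[2]
def proj(K,E,P):
    c=E[:3,:3]@np.array(P)+E[:3,3]; q=K@c; return q[:2]/q[2]
E
python3 - <<'E'
from h import *
s=status.observe(); print(s)
for n in ("top","scene"):
    p=read_camera(n); cv2.imwrite(f"pics/{n}0.png",p["image"][:,:,::-1]); K,E=cam(p)
    for q,z in (("cell_body",12),("collector",10),("collar",36),("vial",50)):
        for r in regions_of(p,q): print(n,q,round(r["confidence"],2),np.round(r["bbox"]),np.round(back(K,E,r["bbox"][:2],z)))
E
```

```text
pics
{'t': 0.0, 'joint_pos': array([-1.53569960e+00,  1.04740850e-01,  9.64645308e-02,  1.56389728e+00,
       -1.10794299e-06,  1.35310414e+00]), 'qvel': array([ 0.00050068, -0.00045818,  0.00148563,  0.00014633, -0.00056487,
        0.00052113]), 'effort': array([-1.26710420e-04, -5.56936669e+01,  5.03648543e+01,  1.72319653e-02,
       -4.53886032e-04,  1.83466562e-05]), 'tool_pos': array([ 150.06807181, -580.68366099,  303.095321  ]), 'eef_rot': array([-3.11517099e+00, -3.95850572e-01, -1.95422246e-04]), 'contact_force': array([-0.86438904,  1.03663414, -0.25876977]), 'moment': array([ 0.01457073,  0.03123174, -0.05324747]), 'gripper_force': 0.0, 'gripper_width': 85.71003439515535}
top collar 0.81 [239. 204.  24.  22.] [562. 245.  36.]
top collar 0.73 [167. 169.  21.  20.] [667. 473.  36.]
top vial 0.5 [313. 150.  10.  10.] [741.  24.  50.]
scene cell_body 0.68 [340. 240.  31.  23.] [471. -97.  12.]
scene cell_body 0.23 [357. 214.  30.  13.] [653. -60.  12.]
scene collar 0.54 [265. 202.  19.  16.] [520. 207.  36.]
scene vial 0.66 [347. 196.   5.  15.] [690.  -3.  50.]
```

```bash
python3 - <<'E'
import cv2
a=cv2.imread("pics/top0.png")
cv2.imwrite("pics/top0c.png",cv2.resize(a[110:310,130:430],None,fx=2.66,fy=2.66,interpolation=cv2.INTER_CUBIC))
E
```

```text
(no output)
```

View pics/top0c.png

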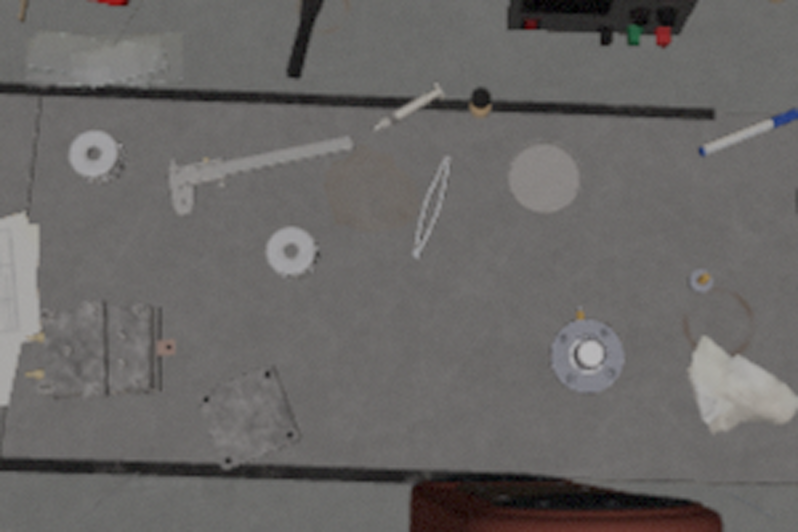

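View pics/scene0.png

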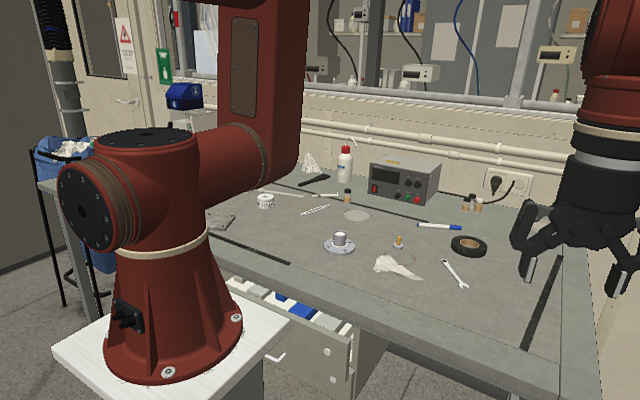

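The top crop shows two collar look-alikes, at full-image pixels (239,204) and (165,168). The cell body is at (351,243), the collector at (394,215), and a rag lies below the collector.

The collar at (239,204) works out to about 613 mm from the base and the other to about 818 mm. The nearer one is the one to take, and I'll confirm it with a wrist crop before grasping.

```bash
python3 - <<'E'
from h import *
p=read_camera("top"); K,E=cam(p)
for n,uv,z in (("cell",(351.3,242.5),47),("coll",(394,215),20),("collar",(239.4,204.4),36),("collar_far",(165,168),36),("term",(348,228),10),("flange",(351,243.5),12)): print(n,np.round(back(K,E,uv,z),1))
w=read_camera("wrist"); s=status.observe(); print(np.round(w["mount"],3),w["camera_matrix"],ctrl.tips_ahead)
M=R.from_rotvec(s["eef_rot"]).as_matrix()
c=back(K,E,(394,215),20); print("tool shift to collector", M.T@(np.r_[c[:2],180]-s["tool_pos"]))
E
```

```text
cell [454.1 -99.7  47. ]
coll [ 546.1 -236.6   20. ]
collar [562. 243.  36.]
collar_far [669.6 479.5  36. ]
term [502.4 -94.   10. ]
flange [ 454.2 -103.4   12. ]
[[ -0.     -0.965  -0.261  66.249]
 [  1.     -0.      0.      0.107]
 [ -0.     -0.261   0.965 -68.601]
 [  0.      0.      0.      1.   ]] [[297.87546838   0.         322.68843266]
 [  0.         297.87546838 205.51565139]
 [  0.           0.           1.        ]] 72.6
tool shift to collector [ 469.61562667 -234.41292686  123.89020918]
```

```bash
python3 -m inch '[[[0,0,0,0.038,-0.019,0.005,0.04],[0,0,0,0.038,-0.019,0.005,0.04],[0,0,0,0.038,-0.019,0.005,0.04],[0,0,0,0.038,-0.019,0.005,0.04],[0,0,0,0.038,-0.019,0.005,0.04],[0,0,0,0.038,-0.019,0.005,0.04],[0,0,0,0.038,-0.019,0.005,0.04],[0,0,0,0.038,-0.019,0.005,0.04],[0,0,0,0.038,-0.019,0.005,0.04],[0,0,0,0.038,-0.019,0.005,0.04],[0,0,0,0.038,-0.019,0.005,0.04],[0,0,0,0.038,-0.019,0.005,0.04]]]' 30
python3 -m inch '[[[0,0,0,0.01,-0.006,0,0.04],[0,0,0,0,0,0,0.04],[0,0,0,0,0,0,0.04]]]'
python3 - <<'E'
from h import *
s=status.observe(); p=read_camera("wrist"); cv2.imwrite("pics/w1.png",p["image"][:,:,::-1]); K,E=cam(p,s)
print(s["tool_pos"],s["eef_rot"],ctrl.tips_ahead)
M=R.from_rotvec(s["eef_rot"]).as_matrix()
for r in regions_of(p,"collector"):
    m=r["mask"]; print(r["confidence"],np.round(r["bbox"]),back(K,E,r["bbox"][:2],10))
E
```

```text
t: 1.8
tool_pos: [535.8, -244.8, 243.9]
eef_rot: [3.116, 0.396, 0.001]
contact_force: [-0.5, 0.4, 0.7]
gripper_width: 40.0
gripper_force: 0.0
t: 2.1
tool_pos: [542.3, -238.4, 244.0]
eef_rot: [3.116, 0.396, -0.0]
contact_force: [-0.4, 0.2, -0.1]
gripper_width: 40.0
gripper_force: 0.0
[ 542.33009048 -238.38718823  244.0135368 ] [ 3.11611124e+00  3.96059377e-01 -4.67443642e-04] 72.6
0.81 [323. 186.  23.  26.] [ 547.50723328 -237.82661033   10.        ]
```

View pics/w1.png

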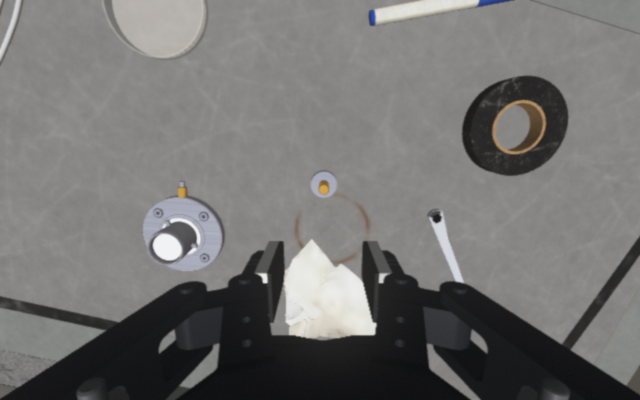

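The wrist picture shows the collector disc at (323,184) and the cell body at (183,235), with the rag apex at (312,240). The fingers will close clear of the rag, so I'll descend on the stud and grip it.

```bash
python3 -m inch '[[[0,0,0,0.0052,0.0007,0.04,0.04],[0,0,0,0,0,0.04,0.04],[0,0,0,0,0,0.04,0.04],[0,0,0,0,0,0.025,0.04],[0,0,0,0,0,0.013,0.04],[0,0,0,0,0,0,0.04]]]' 30
python3 - <<'E'
from h import *
s=status.observe(); p=read_camera("wrist"); K,E=cam(p,s); cv2.imwrite("pics/w2.png",p["image"][:,:,::-1])
print(s["tool_pos"],s["contact_force"])
for r in regions_of(p,"collector"): print(r["confidence"],np.round(r["bbox"]),back(K,E,r["bbox"][:2],10))
E
```

```text
t: 2.8
tool_pos: [546.6, -237.5, 84.5]
eef_rot: [-3.115, -0.394, 0.003]
contact_force: [0.8, 0.5, 0.5]
gripper_width: 40.1
gripper_force: 0.0
[ 546.64677119 -237.48244769   84.49527722] [0.76322464 0.48056477 0.46754349]
0.67 [325. 251.  51.  56.] [ 549.6389321  -237.82571718   10.        ]
0.49 [  7. 387.  15.  20.] [417.46955941 -76.17666986  10.        ]
```

View pics/w2.png

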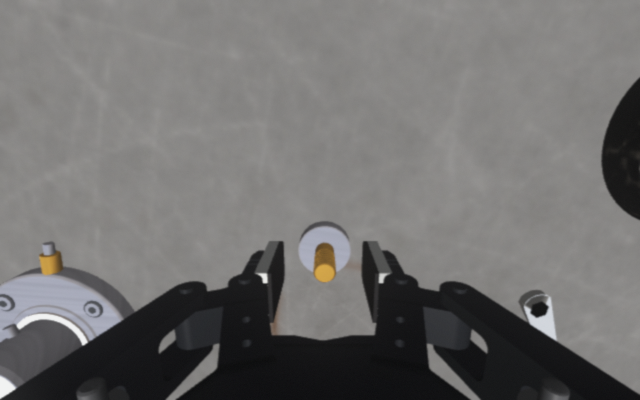

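The stud stands between the pads, with its top at (324,271) and the disc centre at (325,247).

```bash
python3 - <<'E'
from h import *
s=status.observe(); p=read_camera("wrist"); K,E=cam(p,s); M=R.from_rotvec(s["eef_rot"]).as_matrix()
for uv,z in (((324.3,271),34),((325,247),10)):
  b=back(K,E,uv,z); print(b, M.T@(b-s["tool_pos"]))
E
```

```text
[ 551.19927676 -238.42919534   34.        ] [ 2.70903757  0.88550916 53.41207054]
[ 552.75520416 -238.58352927   10.        ] [ 4.15275172  1.38869861 77.41430416]
```

```bash
python3 -m inch '[[[0,0,0,0.003,0.001,0,0.03],[0,0,0,0,0,0,0.0],[0,0,0,0,0,0,0.0],[0,0,0,0,0,0,0.0],[0,0,0,0,0,0,0.0],[0,0,0,0,0,0,0.0]]]' 40
python3 -m inch '[[[0,0,0,0,0,-0.02,0.0],[0,0,0,0,0,-0.03,0.0],[0,0,0,0,0,-0.02,0.0],[0,0,0,0,0,0,0.0],[0,0,0,0,0,0,0.0]]]'
python3 - <<'E'
from h import *
s=status.observe(); p=read_camera("wrist"); K,E=cam(p,s); cv2.imwrite("pics/w3.png",p["image"][:,:,::-1])
print(s["tool_pos"],s["contact_force"],ctrl.tips_ahead); M=R.from_rotvec(s["eef_rot"]).as_matrix()
for q in ("collector","cell_body"):
 for r in regions_of(p,q): print(q,r["confidence"],np.round(r["bbox"]))
print(M.T@(np.r_[454,-100,160]-s["tool_pos"]))
E
```

```text
t: 3.55
tool_pos: [551.8, -237.8, 87.0]
eef_rot: [3.115, 0.396, 0.002]
contact_force: [0.9, 0.2, 6.0]
gripper_width: 7.5
gripper_force: 39.2
t: 4.05
tool_pos: [551.1, -237.4, 155.5]
eef_rot: [3.116, 0.396, -0.0]
contact_force: [0.1, 0.3, -1.2]
gripper_width: 7.0
gripper_force: 39.0
[ 551.05765192 -237.40844161  155.49082914] [ 0.08769888  0.30758956 -1.21992284] 72.6
collector 0.68 [323. 260.  35.  58.]
cell_body 0.73 [132. 273. 122. 123.]
[ -59.60061395 -157.31790004   -4.52165766]
```

View pics/w3.png

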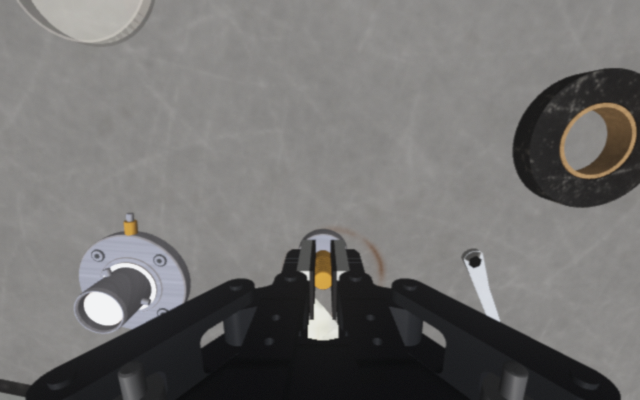

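The collector is held, with the stud in the pads at (323,270). Two pins of the cell body are visible, at (108,271) and (146,302). I'll move just short of the cell so that the mouth stays in view.

```bash
python3 -m inch '[[[0,0,0,-0.021,-0.031,0,0.0],[0,0,0,-0.021,-0.031,0,0.0],[0,0,0,-0.021,-0.031,0,0.0],[0,0,0,-0.021,-0.031,0,0.0],[0,0,0,-0.021,-0.033,0,0.0],[0,0,0,0,0,0,0.0],[0,0,0,0,0,0,0.0],[0,0,0,0,0,0,0.0]]]'
python3 - <<'E'
from h import *
s=status.observe(); p=read_camera("wrist"); K,E=cam(p,s); cv2.imwrite("pics/w4r.png",p["image"][:,:,::-1])
print(s["tool_pos"],s["eef_rot"])
im=p["image"][:,:,::-1][130:350,190:460]
cv2.imwrite("pics/w4.png",cv2.resize(im,None,fx=2.7,fy=2.7,interpolation=cv2.INTER_CUBIC))
E
```

```text
t: 5.0
tool_pos: [410.5, -112.1, 155.6]
eef_rot: [3.116, 0.396, -0.0]
contact_force: [0.4, -0.3, -0.8]
gripper_width: 7.6
gripper_force: 39.1
[ 410.50694664 -112.06557827  155.63942184] [ 3.11635177e+00  3.95753783e-01 -1.83653978e-05]
```

View pics/w4.png

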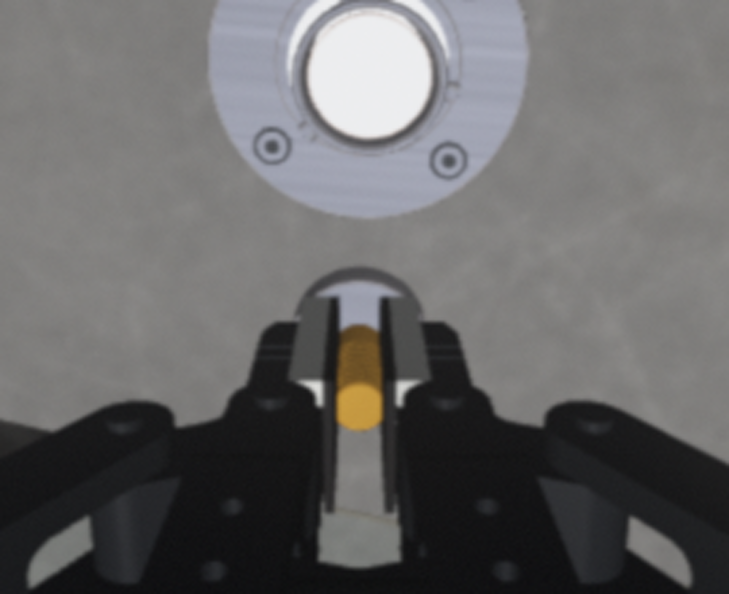

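The crop shows the piston centred at (371,73), the stud top at (359,408), and the disc's upper edge at (360,281) with its bevel edge at (360,267).

```bash
cat > m.py <<'E'
from h import *
s=status.observe(); p=read_camera("wrist"); K,E=cam(p,s); M=R.from_rotvec(s["eef_rot"]).as_matrix()
im=p["image"]; g=cv2.cvtColor(im,cv2.COLOR_RGB2GRAY)
f=lambda c:(190+c[0]/2.7-.3,130+c[1]/2.7-.3)
tz=s["tool_pos"][2]
def tool(uv,z): b=back(K,E,uv,z); return np.round(M.T@(b-s["tool_pos"]),2)
# piston
m=(g>215).astype(np.uint8); m[:100]*=1
n,l,st,ce=cv2.connectedComponentsWithStats(m)
for i in range(1,n):
    if st[i][4]>300: print("white",st[i],ce[i],tool(ce[i],42))
print("mouth by eye",tool(f((371,73)),42), tool(f((371,73)),47))
# stud top orange
h=cv2.cvtColor(im,cv2.COLOR_RGB2HSV); o=((h[...,0]>10)&(h[...,0]<30)&(h[...,1]>120)&(h[...,2]>150)).astype(np.uint8)
n,l,st,ce=cv2.connectedComponentsWithStats(o)
for i in range(1,n):
    if st[i][4]>100: print("orange",st[i],ce[i],tool(ce[i],tz-53))
print("stud by eye",tool(f((359,408)),tz-53))
print("disc front edges (x-13.8)",tool(f((360,281)),tz-77),tool(f((360,267)),tz-87))
E
python3 m.py
```

```text
white [ 305  134   44   47 1616] [326.26113861 156.90841584] [ 47.6    2.36 113.66]
white [ 468  168  141  141 8667] [534.08861198 245.27252798] [-10.07 139.23 113.67]
mouth by eye [ 47.7    2.87 113.66] [ 48.21   2.79 108.66]
orange [326  75  13  16 168] [331.73809524  82.05952381] [82.04  3.6  52.98]
orange [315 272  16  17 239] [322.53138075 280.14644351] [-1.64  0.09 53.  ]
stud by eye [-1.98  0.15 53.  ]
disc front edges (x-13.8) [11.73  0.35 77.  ] [11.03  0.37 87.  ]
```

```bash
python3 -m inch '[[[0,0,0,0.025,0.0013,0,0.0],[0,0,0,0.0246,0.001,0,0.0],[0,0,0,0,0,0.01,0.0],[0,0,0,0,0,0.008,0],[0,0,0,0,0,0,0.0],[0,0,0,0,0,0,0.0]]]'
python3 -m inch '[[[0,0,0,0,0,0.002,0.0],[0,0,0,0,0,0.002,0.0],[0,0,0,0,0,0.002,0.0],[0,0,0,0,0,0,0.0]]]'
python3 - <<'E'
from h import *
s=status.observe(); p=read_camera("wrist"); print(s["tool_pos"],s["contact_force"],s["moment"])
im=p["image"][:,:,::-1][170:370,210:440]
cv2.imwrite("pics/w5.png",cv2.resize(im,None,fx=3,fy=3,interpolation=cv2.INTER_CUBIC))
E
```

```text
t: 5.7
tool_pos: [458.1, -101.6, 137.5]
eef_rot: [-3.116, -0.395, 0.002]
contact_force: [-0.3, -0.0, -0.2]
gripper_width: 7.8
gripper_force: 39.2
t: 6.1
tool_pos: [458.6, -101.5, 131.7]
eef_rot: [-3.117, -0.396, 0.0]
contact_force: [-0.0, -0.3, -1.4]
gripper_width: 7.5
gripper_force: 39.2
[ 458.6304175  -101.48868554  131.69489443] [-3.03090548e-04 -2.55935378e-01 -1.41073191e+00] [-0.07555572  0.0197728   0.01288681]
```

View pics/w5.png

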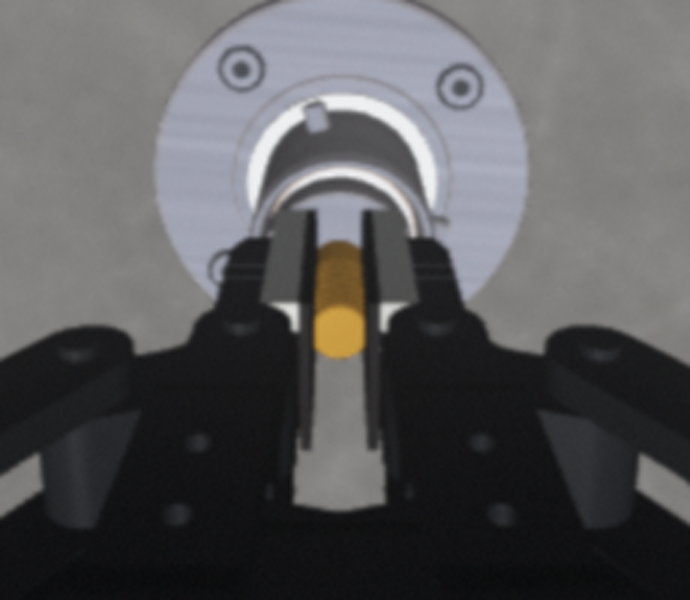

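The disc sits inside the rim with no side load, and one pin shows at crop (316,115). I'll lower it onto the follower and let go.

```bash
python3 -m inch '[[[0,0,0,0,0,0.0015,0.0],[0,0,0,0,0,0.0015,0.0],[0,0,0,0,0,0,0.0]]]'
python3 -m inch '[[[0,0,0,0,0,0,0.012],[0,0,0,0,0,0,0.025],[0,0,0,0,0,0,0.03],[0,0,0,0,0,0,0.03],[0,0,0,0,0,-0.03,0.03],[0,0,0,0,0,-0.04,0.03],[0,0,0,0,0,0,0.03],[0,0,0,0,0,0,0.03]]]'
cat > v.py <<'E'
import sys
from h import *
s=status.observe(); p=read_camera("wrist"); K,E=cam(p,s); M=R.from_rotvec(s["eef_rot"]).as_matrix()
tool=lambda uv,z: np.round(M.T@(back(K,E,uv,z)-s["tool_pos"]),2)
cv2.imwrite(f"pics/{sys.argv[1]}.png",p["image"][:,:,::-1]); print(s["tool_pos"],s["contact_force"])
for q in sys.argv[2:]:
    for r in regions_of(p,q): print(q,round(r["confidence"],2),np.round(r["bbox"],1),[np.round(back(K,E,r["bbox"][:2],z),1)[:2] for z in (0,36)])
print("to collar",M.T@(np.array([562,243,200])-s["tool_pos"]))
E
python3 v.py w6 collector
```

```text
t: 6.45
tool_pos: [458.9, -101.5, 129.0]
eef_rot: [3.116, 0.396, 0.0]
contact_force: [0.2, -0.0, -0.8]
gripper_width: 7.2
gripper_force: 39.2
t: 7.25
tool_pos: [459.3, -101.8, 199.7]
eef_rot: [3.115, 0.396, 0.003]
contact_force: [-0.3, -0.3, -0.7]
gripper_width: 30.1
gripper_force: 0.0
[ 459.3200318  -101.80884934  199.7068882 ] [-0.32795363 -0.32776496 -0.67634973]
collector 0.85 [320.9 218.5  35.1  37.6] [array([ 441. , -105.3]), array([ 452.1, -102.6])]
to collar [ 185.66001899 -308.16640467   -0.47827673]
```

View pics/w6.png

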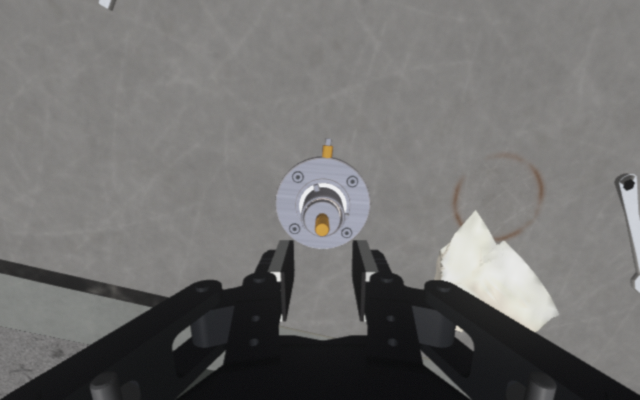

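The collector is seated upright in the mouth, with the stud at (322,226). Next I'll go to the collar.

```bash
python3 -m inch '[[[0,0,0,0.0205,-0.0385,0,0.085],[0,0,0,0.0205,-0.0385,0,0.085],[0,0,0,0.0205,-0.0385,0,0.085],[0,0,0,0.0205,-0.0385,0,0.085],[0,0,0,0.0205,-0.0385,0,0.085],[0,0,0,0.0205,-0.0385,0,0.085],[0,0,0,0.0205,-0.0385,0,0.085],[0,0,0,0.0205,-0.0385,0,0.085],[0,0,0,0,0,0,0.085],[0,0,0,0,0,0,0.085],[0,0,0,0,0,0,0.085]]]'
python3 v.py w7 collar; python3 -c "
from h import *
print(status.observe()['joint_pos'])
a=cv2.imread('pics/w7.png'); cv2.imwrite('pics/w7c.png',cv2.resize(a[0:330,120:520],None,fx=1.8,fy=1.8))"
```

```text
t: 8.45
tool_pos: [540.1, 236.9, 197.9]
eef_rot: [3.116, 0.395, -0.003]
contact_force: [0.2, -0.6, -0.6]
gripper_width: 85.1
gripper_force: 0.0
[540.05238222 236.92254316 197.9076232 ] [ 0.19884433 -0.56974099 -0.56485109]
collar 0.66 [320.3 173.1  71.4  71.7] [array([563. , 244.8]), array([568.6, 245.9])]
to collar [22.76637053 -0.40600582 -2.13048839]
[ 1.91273529e-01  8.04967970e-02 -1.18677245e-01  1.37213489e+00
 -2.16004393e-04  3.08150349e+00]
```

View pics/w7c.png

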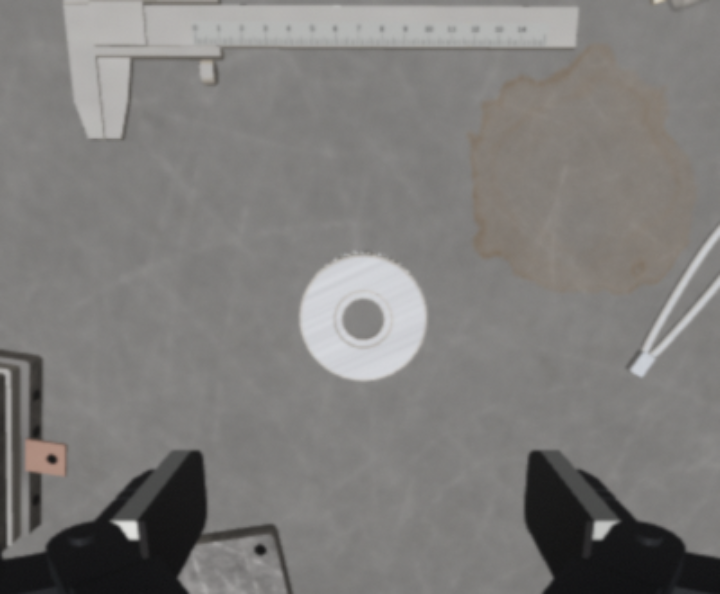

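The enlarged crop confirms a knurled collar with its lip hole at crop (363,319), and it's the one nearer the base. I'll work out the remaining shift.

```bash
python3 - <<'E'
from h import *
s=status.observe(); p=read_camera("wrist"); K,E=cam(p,s); M=R.from_rotvec(s["eef_rot"]).as_matrix()
b=back(K,E,(120+363/1.8-.3,318.5/1.8-.3),36); print(b,s["tool_pos"],M.T@(b-s["tool_pos"]), M@[-1.85,.25,0])
print("axes",M[:2,0],M[:2,1])
E
```

```text
[566.51314012 244.12956372  36.        ] [540.39206531 236.59862104 198.58913885] [ 27.25862943  -0.82738711 162.57470981] [-1.72968133e+00 -7.02283046e-01  1.01681172e-03]
axes [0.96857425 0.24872403] [ 0.24872416 -0.96857434]
```

```bash
python3 -m inch '[[[0,0,0,0.027,-0.0008,0,0.085],[0,0,0,0,0,0.04,0.085],[0,0,0,0,0,0.04,0.085],[0,0,0,0,0,0.03,0.085],[0,0,0,0,0,0.016,0.085],[0,0,0,0,0,0,0.085],[0,0,0,0,0,0,0.085]]]'
python3 -m inch '[[[0,0,0,0,0,0,0.05],[0,0,0,0,0,0,0.03],[0,0,0,0,0,0,0.03],[0,0,0,0,0,0,0.03],[0,0,0,0,0,0,0.03],[0,0,0,0,0,0,0.03]]]' 60
```

```text
t: 9.3
tool_pos: [567.2, 245.0, 74.3]
eef_rot: [3.117, 0.395, 0.002]
contact_force: [-0.0, 0.2, 0.6]
gripper_width: 84.7
gripper_force: 0.0
t: 9.9
tool_pos: [567.7, 245.4, 75.1]
eef_rot: [3.116, 0.396, 0.005]
contact_force: [-1.9, -1.3, 7.1]
gripper_width: 54.4
gripper_force: 63.6
```

```bash
python3 -m inch '[[[0,0,0,0,0,-0.02,0.03],[0,0,0,0,0,-0.035,0.03],[0,0,0,0,0,-0.035,0.03],[0,0,0,0,0,-0.01,0.03],[0,0,0,0,0,0,0.03],[0,0,0,0,0,0,0.03]]]'
python3 - <<'E'
from h import *
s=status.observe(); p=read_camera("wrist"); K,E=cam(p,s); print(s["tool_pos"],s["contact_force"],s["gripper_width"])
M=R.from_rotvec(s["eef_rot"]).as_matrix(); print("to cell axis",M.T@(np.r_[457.1,-102.2,172]-s["tool_pos"]))
for r in regions_of(p,"collar"): print(r["confidence"],r["bbox"])
cv2.imwrite("pics/w8r.png",p["image"][:,:,::-1])
cv2.imwrite("pics/w8.png",cv2.resize(p["image"][:,:,::-1][180:380,200:440],None,fx=3,fy=3,interpolation=cv2.INTER_CUBIC))
E
```

```text
t: 10.5
tool_pos: [566.0, 245.2, 171.6]
eef_rot: [3.116, 0.396, -0.002]
contact_force: [-0.8, -0.1, -2.3]
gripper_width: 54.4
gripper_force: 63.8
[566.00850572 245.15295367 171.56481887] [-0.80093183 -0.0550601  -2.31455151] 54.405110120241076
to cell axis [-1.92328261e+02  3.09071416e+02 -1.61624669e-01]
0.77 [36.5, 11.5, 72.9, 22.3]
0.67 [323.0, 273.6, 132.6, 129.8]
```

View pics/w8.png

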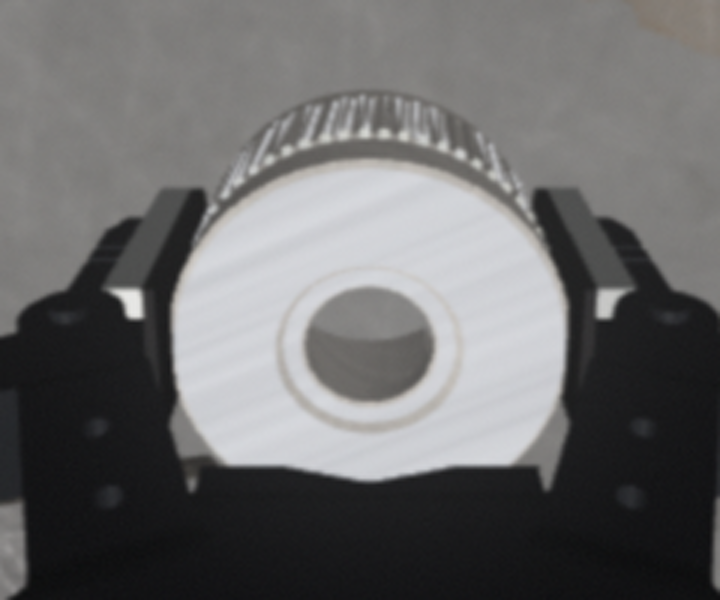

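The collar is held square, with the hole centre at crop (369,346).

```bash
python3 - <<'E'
from h import *
s=status.observe(); p=read_camera("wrist"); K,E=cam(p,s); M=R.from_rotvec(s["eef_rot"]).as_matrix(); tz=s["tool_pos"][2]
t=lambda u,v,z: np.round(M.T@(back(K,E,(200+u/3-.3,180+v/3-.3),tz-z)-s["tool_pos"]),2)
print(t(369.5,344.5,38.5),t(369.5,349.5,38.5),"front",t(370,158,38.5),"L/R",t(172,310,38.5),t(568,310,38.5))
E
```

```text
[-2.00e-02  2.30e-01  3.85e+01] [-0.78  0.23 38.5 ] front [26.75  0.29 38.42] L/R [  5.19 -26.14  38.49] [ 5.17 26.73 38.48]
```

```bash
python3 -m inch '[[[0,0,0,-0.024,0.0386,0,0.03],[0,0,0,-0.024,0.0386,0,0.03],[0,0,0,-0.024,0.0386,0,0.03],[0,0,0,-0.024,0.0386,0,0.03],[0,0,0,-0.024,0.0386,0,0.03],[0,0,0,-0.024,0.0386,0,0.03],[0,0,0,-0.024,0.0386,0,0.03],[0,0,0,-0.0239,0.0386,0,0.03],[0,0,0,0,0,0,0.03],[0,0,0,0,0,0,0.03],[0,0,0,0,0,0,0.03]]]'
python3 - <<'E'
from h import *
s=status.observe(); p=read_camera("wrist"); K,E=cam(p,s); print(s["tool_pos"],s["contact_force"],s["joint_pos"])
M=R.from_rotvec(s["eef_rot"]).as_matrix(); print("remaining",M.T@(np.r_[457.1,-102.2,172]-s["tool_pos"])+[.4,-.25,0])
cv2.imwrite("pics/w9.png",cv2.resize(p["image"][:,:,::-1][150:350,200:440],None,fx=3,fy=3,interpolation=cv2.INTER_CUBIC))
E
```

```text
t: 11.75
tool_pos: [457.8, -101.0, 172.2]
eef_rot: [-3.116, -0.397, 0.001]
contact_force: [0.0, 0.4, -2.1]
gripper_width: 54.4
gripper_force: 64.0
[ 457.75226459 -101.03332377  172.23418445] [ 0.04353208  0.38951488 -2.05863369] [-4.97455389e-01 -2.88547105e-01 -5.12386525e-01  1.34813265e+00
  2.04401291e-04  2.39092910e+00]
remaining [-0.52356296  0.71629855  0.23393047]
```

View pics/w9.png

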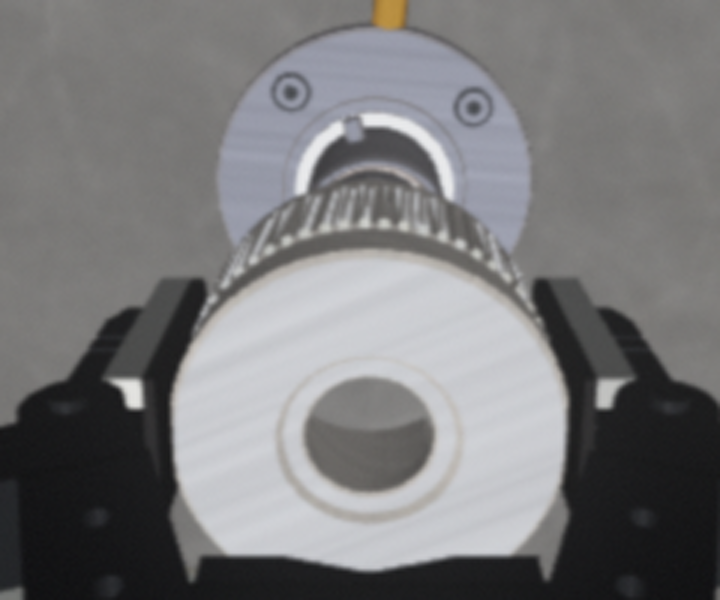

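The collar is over the cell, with the flange centred at column 374 against the collar's 370. I'll trim that offset and lower.

```bash
python3 -m inch '[[[0,0,0,-0.0005,0.0007,0.015,0.03],[0,0,0,0,0,0.015,0.03],[0,0,0,0,0,0.01,0.03],[0,0,0,0,0,0.007,0.03],[0,0,0,0,0,0,0.03],[0,0,0,0,0,0,0.03]]]'
python3 -m inch '[[[0,0,0,0,0,0.003,0.03],[0,0,0,0,0,0.003,0.03],[0,0,0,0,0,0.002,0.03],[0,0,0,0,0,0,0.03]]]'; python3 -c "
from h import *
print(status.observe()['contact_force'],status.observe()['moment'])"
```

```text
t: 12.4
tool_pos: [457.6, -102.5, 125.9]
eef_rot: [3.116, 0.396, -0.0]
contact_force: [-0.1, 1.0, -0.8]
gripper_width: 54.4
gripper_force: 64.0
t: 12.8
tool_pos: [457.5, -102.5, 117.6]
eef_rot: [-3.116, -0.396, 0.0]
contact_force: [-1.1, -1.4, -1.1]
gripper_width: 54.5
gripper_force: 64.0
[-1.1482431  -1.3636238  -1.07201335] [ 0.00201178 -0.02011809 -0.03901036]
```

```bash
python3 -m inch '[[[0,0,0,0,0,0.004,0.03],[0,0,0,0,0,0.004,0.03],[0,0,0,0,0,0.003,0.03],[0,0,0,0,0,0.002,0.03],[0,0,0,0,0,0,0.03]]]'; python3 -m inch '[[[0,0,0,0,0,0.0015,0.03],[0,0,0,0,0,0.0015,0.03],[0,0,0,0,0,0,0.03],[0,0,0,0,0,0,0.03]]]'
```

```text
t: 13.3
tool_pos: [457.4, -102.4, 104.5]
eef_rot: [-3.116, -0.396, 0.001]
contact_force: [-0.2, -0.4, -0.9]
gripper_width: 54.5
gripper_force: 64.0
t: 13.7
tool_pos: [457.8, -102.7, 102.7]
eef_rot: [3.116, 0.396, 0.001]
contact_force: [-3.4, 1.8, 5.4]
gripper_width: 54.1
gripper_force: 65.0
```

The collar rests on the pins. I'll turn it under a light push.

```bash
python3 -m inch '[[[0,0,-0.06,0,0,0.001,0.03],[0,0,-0.06,0,0,0,0.03],[0,0,-0.06,0,0,0,0.03],[0,0,-0.06,0,0,0,0.03],[0,0,-0.06,0,0,0,0.03],[0,0,0,0,0,0,0.03]]]'; python3 -c "
from h import *
s=status.observe(); print(s['contact_force'],s['moment'],s['joint_pos'])"
```

```text
t: 14.3
tool_pos: [458.9, -102.9, 102.5]
eef_rot: [3.02, 0.86, 0.005]
contact_force: [0.8, 1.2, 7.1]
gripper_width: 54.2
gripper_force: 65.0
[0.79939729 1.24784698 7.12535558] [ 0.34439597 -0.26020894  0.11576518] [-5.00195686e-01 -2.40420304e-01 -6.01348552e-01  1.20637246e+00
  8.22150594e-04  2.08622017e+00]
```

```bash
python3 -m inch '[[[0,0,-0.06,0,0,0.0005,0.03],[0,0,-0.06,0,0,0,0.03],[0,0,-0.06,0,0,0,0.03],[0,0,-0.06,0,0,0,0.03],[0,0,-0.06,0,0,0,0.03],[0,0,0,0,0,0,0.03]]]'; python3 -c "
from h import *
s=status.observe(); print(s['contact_force'],s['moment'],s['joint_pos'][5])"
```

```text
t: 14.9
tool_pos: [457.7, -102.5, 100.4]
eef_rot: [-2.86, -1.301, -0.001]
contact_force: [0.1, 0.6, -0.6]
gripper_width: 54.0
gripper_force: 64.1
[ 0.11347742  0.58699487 -0.56391346] [ 0.24145293 -0.07160597 -0.01812606] 1.7874968038024495
```

```bash
python3 -m inch '[[[0,0,-0.06,0,0,0,0.03],[0,0,-0.06,0,0,0,0.03],[0,0,-0.06,0,0,0,0.03],[0,0,-0.06,0,0,0,0.03],[0,0,-0.06,0,0,0,0.03],[0,0,0,0,0,0,0.03]]]'; python3 -c "
from h import *
s=status.observe(); print(s['contact_force'],s['moment'],s['joint_pos'][5])"
```

```text
t: 15.5
tool_pos: [458.5, -101.8, 101.9]
eef_rot: [-2.633, -1.713, -0.005]
contact_force: [-2.0, 8.5, 15.7]
gripper_width: 54.6
gripper_force: 66.0
[-2.01348122  8.5425595  15.68377008] [1.7708883  0.54683962 0.0559334 ] 1.4883361876351937
```

It dropped at the end of the first batch, and the second batch went past. I'll turn back.

```bash
python3 -m inch '[[[0,0,0.06,0,0,-0.001,0.03],[0,0,0.06,0,0,0,0.03],[0,0,0.06,0,0,0,0.03],[0,0,0.06,0,0,0,0.03],[0,0,0,0,0,0,0.03]]]'; python3 -c "
from h import *
s=status.observe(); print(s['contact_force'],s['moment'],s['joint_pos'][5])"
```

```text
t: 16.0
tool_pos: [457.7, -102.4, 101.5]
eef_rot: [-2.822, -1.381, -0.001]
contact_force: [1.6, 2.9, -1.2]
gripper_width: 54.5
gripper_force: 64.5
[ 1.63420933  2.856293   -1.23999029] [ 0.57484352 -0.20497607 -0.07956422] 1.7309468521636169
```

```bash
python3 -m inch '[[[0,0,0.05,0,0,0.001,0.03],[0,0,0,0,0,0.001,0.03],[0,0,0,0,0,0.001,0.03],[0,0,0,0,0,0,0.03]]]'; python3 -c "
from h import *
s=status.observe(); print(s['contact_force'],s['moment'],s['joint_pos'][5])"
```

```text
t: 16.4
tool_pos: [457.8, -102.4, 98.3]
eef_rot: [-2.853, -1.315, -0.001]
contact_force: [2.3, 3.0, -1.2]
gripper_width: 54.1
gripper_force: 64.4
[ 2.30150096  3.02221119 -1.17475428] [ 0.53792282 -0.55225338 -0.07119718] 1.777198899813461
```

The keyways are over the pins and the collar is sinking freely. Next I'll press it home.

```bash
python3 -m inch '[[[0,0,0,0,0,0.0015,0.03],[0,0,0,0,0,0.0015,0.03],[0,0,0,0,0,0.0015,0.03],[0,0,0,0,0,0.001,0.03],[0,0,0,0,0,0,0.03]]]' 100; python3 -c "
from h import *
s=status.observe(); print(s['contact_force'],s['moment'],s['joint_pos'][5])"
```

```text
t: 16.9
tool_pos: [457.9, -102.5, 93.4]
eef_rot: [2.853, 1.314, 0.001]
contact_force: [-0.1, 5.1, 6.4]
gripper_width: 53.5
gripper_force: 105.2
[-0.10013501  5.10983306  6.37779882] [ 1.04895549  0.03583526 -0.08671358] 1.7780988098029362
```

```bash
python3 -m inch '[[[0,0,0,0,0,0.001,0.03],[0,0,0,0,0,0.001,0.03],[0,0,0,0,0,0.001,0.03],[0,0,0,0,0,0,0.03],[0,0,0,0,0,0,0.03]]]'; python3 -c "
from h import *
s=status.observe(); print(s['contact_force'],s['moment'],s['joint_pos'][5])"
```

```text
t: 17.4
tool_pos: [457.9, -102.5, 91.2]
eef_rot: [2.853, 1.314, 0.001]
contact_force: [-3.6, 6.5, 16.3]
gripper_width: 53.6
gripper_force: 106.3
[-3.59956049  6.52218464 16.33465261] [ 1.43899014  0.80361558 -0.07249988] 1.7781045815197618
```

```bash
python3 -m inch '[[[0,0,0,0,0,0.001,0.03],[0,0,0,0,0,0.0005,0.03],[0,0,0,0,0,0,0.03],[0,0,0,0,0,0,0.03]]]'; python3 - <<'E'
from h import *
s=status.observe(); p=read_camera("wrist"); print(s["tool_pos"],s['contact_force'],s['moment'])
cv2.imwrite("pics/wa.png",cv2.resize(p["image"][:,:,::-1][150:350,200:440],None,fx=3,fy=3,interpolation=cv2.INTER_CUBIC))
E
```

```text
t: 17.8
tool_pos: [458.0, -102.5, 91.1]
eef_rot: [2.853, 1.314, 0.001]
contact_force: [-11.2, 10.0, 30.9]
gripper_width: 53.5
gripper_force: 108.1
[ 457.98034142 -102.47533779   91.08800821] [-11.24880337  10.00584348  30.9071153 ] [ 2.00689966  2.20908491 -0.04111865]
```

View pics/wa.png

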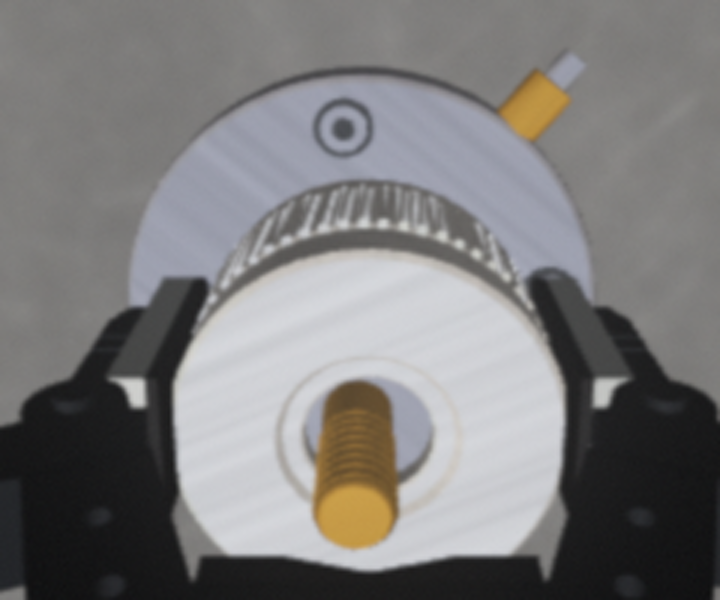

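The collector's disc shows right beneath the lip and the stud stands through the hole. The stop feels stiff at TCP 91.1. I'll relieve the side load and check that it's truly home.

```bash
python3 -m inch '[[[0,0,0,0,-0.0006,0,0.03],[0,0,0,0,0,0,0.03],[0,0,0,0,0,0,0.03]]]'; python3 -c "
from h import *
s=status.observe(); print(s['tool_pos'],s['contact_force'],s['moment'],s['joint_pos'][5])"
```

```text
t: 18.15
tool_pos: [457.9, -102.4, 91.1]
eef_rot: [2.852, 1.314, 0.002]
contact_force: [-7.4, 7.1, 28.6]
gripper_width: 52.9
gripper_force: 107.3
[ 457.9074494  -102.43363682   91.11885629] [-7.36677935  7.10049089 28.57051843] [ 1.71106257  1.74710933 -0.00822955] 1.7783637085604158
```

```bash
python3 -m inch '[[[0,0,0.02,0,-0.001,0,0.03],[0,0,-0.02,0,0,0.0005,0.03],[0,0,0,0,0,0,0.03],[0,0,0,0,0,0,0.03],[0,0,0,0,0,0,0.03]]]'; python3 -c "
from h import *
s=status.observe(); print(s['tool_pos'],s['contact_force'],s['moment'],s['joint_pos'][5])
p=read_camera('scene')
for r in regions_of(p,'collar'): print(r['confidence'],r['bbox'])"
```

```text
t: 18.65
tool_pos: [457.9, -102.3, 91.1]
eef_rot: [2.85, 1.312, 0.003]
contact_force: [-4.6, 6.4, 28.0]
gripper_width: 53.3
gripper_force: 107.5
[ 457.89863547 -102.33317476   91.12398047] [-4.59660536  6.38484098 27.99091273] [ 1.32703946  1.17640835 -0.16276648] 1.7790166108642647
0.84 [339.6, 239.7, 15.5, 21.5]
0.7 [237.6, 179.2, 14.8, 11.9]
```

```bash
python3 -c "
from station import ctrl
print(ctrl.finish_job())"
```

```text
the job is handed in; nothing more can be done
None
```

The job is handed in: the collector is in the mouth, and the collar is keyed over the pins, pushed home against a hard stop and still gripped with about 28 N of push. "Home" rests on the stop (about 11.6 mm below where it sat on the pins, against 12 expected), since I had no direct reading of the follower.

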